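Walk the microscope's power unit home to its stop rail

TASK

Walk the heavy microscope power unit forward over the bench until its far side rests squarely against the stop rail, with its ends in line with the rail's ends: take it by one corner grip post, swing that corner ahead, let go, take the other post, and so on in turn. Handle it only by the two posts, keep its feet on the bench, never let it slew more than about 20 degrees from square with the rail, and bring it against the rail gently. Leave the other things on the bench undisturbed.

Things in the scene. Friction and masses are not known exactly. Their poses are not given: they have to be found in the camera images.
- unit: Heavy grey microscope lamp power unit, 150 deep (its x) x 240 wide (its y) x 66 mm high, 1.7 to 2.4 kg, on four rubber feet (55 mm fore and aft, 100 mm left and right of its middle). Origin: centre of its underside, on the bench. x points to its far side (towards the rail), y to its left, z up. Dark panel and dial on the near side, vents on top. Starts 110 to 140 mm short of the rail.
- case: The unit's grey sheet-metal case, same origin and axes as unit, its top 66 mm above the bench; not to be touched. Pushing one near corner ahead (roughly 4 to 25 N; friction and mass vary) pivots the unit about a point near its other end, which creeps a little. When it meets the rail the push grows by some 10 N in 5 mm or less.
- left_post: Upright round steel grip post, 22 mm in diameter and 48 mm tall, on the top of the unit's near left corner; a thin dark collar at its foot. Origin: centre of its foot, 66 mm above the bench, 52 mm nearer (-x) and 95 mm left (+y) of the unit's middle. Its top is 114 mm above the bench. It spins freely on its upright axis, so a hold on it carries no twist to the unit.
- right_post: The same post on the near right corner, 52 mm nearer and 95 mm right (-y) of the unit's middle.
- far_left (a point): The unit's far left upright edge: point 75 mm ahead and 120 mm left of its middle, 20 mm up.
- far_right (a point): The unit's far right upright edge: point 75 mm ahead and 120 mm right of its middle, 20 mm up.
- stop_rail: Straight aluminium stop rail with a black rubber face, fixed to the bench beyond the unit, 240 mm long (its y), 34 mm high, 26 mm thick with a low foot flange beyond. Origin: on the bench under the middle of its near (rubber) face; x points away from the robot, square to the face, y to the left along the rail. With the unit home its origin is 75 mm nearer than this origin, with the same yaw.
- reagent_bottle: Bystander: amber bottle, 60 mm in diameter, 115 mm tall, past the left end of the rail. Origin: centre of its underside.
- slide_box: Bystander: white slide box with clear lid, 85 x 100 x 54 mm, beside the unit's path. Origin: centre of its underside.
- cell_counter: Bystander: white keypad counter, 120 x 90 x 34 mm, beside the unit's path, on the other side from the slide box. Origin: centre of its underside.
Mind the look-alikes: they are no part of the job. Of the things shaped like the stop_rail, the aluminium one is meant.

How it is judged:
By the outcome, as a careful person would: the job done as asked, in the order asked, and still so for the second after the job is handed in, with the robot touching nothing.
It also fails if it takes over 61 s, if anything falls off the work surface, if the arm or the gripper's body presses on something with over 40 N, if the wrist force passes 120 N, or if a joint passes its speed limit or range.

ROBOT

A 7-joint arm with a two-finger parallel gripper is mounted at the origin on the work surface. World frame = base frame: x ahead of the robot, y to its left, z up, the work surface at z = 0. Lengths are in m, angles in rad, forces in N, time in s.
With the tool pointing down it reaches from about 0.4 to 0.85 m from the base axis. Payload 10.4 kg.
Tool frame: the origin (TCP) lies between the finger pads; the fingertips stand ctrl.tips_ahead ahead of it and the grasp point (between the pads) lies 11 mm behind it (ctrl.tips_ahead is the distance from the TCP to the fingertips, in m); z points along the fingers, y is the line along which they close (so a half turn about z gives the same grasp; the last joint's range is limited). The gripper opens to 87 mm and grips with 3 to 60 N. Pads are 19 mm wide; open, the fingers measure 117 mm over their backs; the gripper's body (75 mm by 190 mm) begins 51 mm behind the grasp point.
Start: joints at [-1.162, 0.332, -0.065, 1.46, 0.022, 1.35, -0.088], TCP at [0.262, 0.568, 0.231] pointing down, gripper open.
Joint ranges: [-2.6, 2.6], [-0.5, 2.12], [-1.47, 1.34], [0.16, 2.42], [-1.27, 4.41], [0.06, 2.06], [-2.6, 2.6]. Speed limits (rad/s): [2.22, 2.22, 2.79, 2.79, 3.14, 3.14, 3.14].

INTERFACE

Orientations are given as a 3x3 rotation matrix whose columns are the frame's x, y, z axes.
In Python, from plant import ctrl gives the robot as it stands. Calls block until the motion is done:
- ctrl.move_to(position, orientation): joint-space move of the TCP to a pose.
- ctrl.move_linear(position, feed=0.15, attitude=None): straight line of the TCP; attitude=None keeps the orientation; feed is the mean speed in m/s.
- ctrl.set_joints(angles): joint-space move.
- ctrl.set_gripper(opening, grip_force=None): finger opening in m; grip_force is the grip in N (None keeps the last); returns when the fingers have stopped.
- ctrl.pause(seconds).
- ctrl.inverse_kinematics(position, orientation): joint angles nearest the present ones, or None.
- ctrl.observe(): the state.
- ctrl.grab_frame(name): name is "side" or "top"; returns the picture (400x640x3 uint8, red, green, blue); there is no depth.
- ctrl.get_calibration(name): a dict with "vertical_fov" (degrees; the focal length in pixels is half the picture's height over the tangent of half this angle, whatever the lens; pixels are square), "cx", "cy" (the principal point, pixels), "k1" (the pictures are not rectified: a ray, as slopes to the right and down, at radius r is drawn at 1 + k1 r^2 times it, then the intrinsics apply), "position" and "attitude" of the camera in the world. Camera axes: x right, y up, looking along -z (the intrinsics and any distortion apply to the point x, -y, -z); pixel columns grow to the right and rows downward; lengths in m; the calibration is good to about 2 mm. A picture is of the moment at which its call begins. get_calibration takes no time and is no camera call.
A pose or a line that the arm cannot do raises ctrl.Unreachable and nothing moves.
- ctrl.job_done(): hands the job in; it is judged then, once.
The state is a dict: "time": time; "joint_pos": joint angles; "qd": joint speeds; "joint_efforts": joint torques, N m; "ee_pos": TCP position; "tool_rot": TCP orientation; "force": force on the tool from outside, world axes, zero at the start; "torque": the same for the moment, N m; "gripper_width": finger opening in m; "finger_force": force on a finger pad.
Only numpy, scipy, OpenCV 4.12 (cv2) and the standard library are available. Lean on these libraries where they do the work, as an engineer would, in place of code of your own. Each camera call takes 0.05 s, during which the arm holds its last target. There are 200 camera calls.

## Working session

There is one attempt and no reset: what is moved stays moved. The work goes in short steps, each a Python script; the robot and the scene stay as the last script left them, time stands still between calls to the robot, and variables do not carry over. Pictures are saved under pics/ and viewed, at most 10 in all, crops included, and the job is handed in when it is done.

```bash
ls; mkdir -p pics; python3 - <<'E'
from plant import ctrl
import cv2
for n in("top","side"):
    f=ctrl.grab_frame(n); cv2.imwrite(f"pics/{n}0.png",f[:,:,::-1])
    print(n,ctrl.get_calibration(n))
s=ctrl.observe();print(s["time"],s["ee_pos"],s["tool_rot"],ctrl.tips_ahead,s["force"])
E
```

```text
pics
top {'vertical_fov': 49.0565326157879, 'cx': 315.4923033367371, 'cy': 200.89138906375226, 'k1': -0.10785466930802283, 'position': array([0.34177   , 0.01971343, 1.20773054]), 'attitude': array([[ 0.02026049,  0.97502808, -0.22115549],
       [-0.99977574,  0.02112191,  0.00153066],
       [ 0.00616366,  0.22107488,  0.97523736]])}
side {'vertical_fov': 54.967056061702685, 'cx': 324.51785998534467, 'cy': 203.131794032714, 'k1': -0.004972751719140706, 'position': array([ 0.17416143, -0.57495019,  0.56304453]), 'attitude': array([[ 0.82548497,  0.30499287, -0.47492517],
       [-0.56395405,  0.48002184, -0.67196344],
       [ 0.0230304 ,  0.82253169,  0.56825277]])}
0.1 [0.26142817 0.56732802 0.22985812] [[-9.08218471e-01  4.18496091e-01 -4.80038603e-04]
 [ 4.18496364e-01  9.08217739e-01 -1.15404068e-03]
 [-4.69819403e-05 -1.24901547e-03 -9.99999219e-01]] 0.008 [ 0.09869943 -0.18918124  0.46566203]
```

View pics/top0.png

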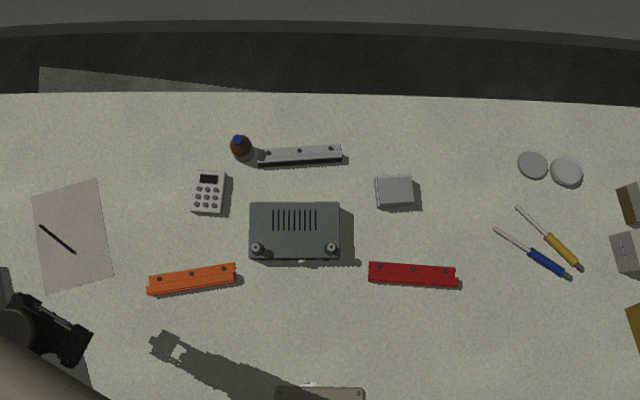

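View pics/side0.png

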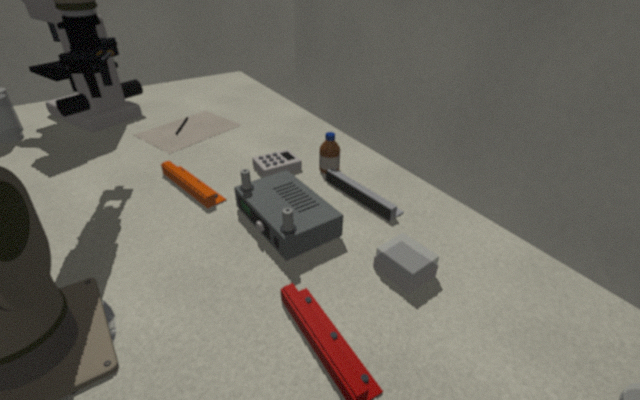

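The top view shows the unit at about (295,230), with posts at (256,247) and (333,247). There are three rail shapes: aluminium at (300,155), orange at (192,278) and red at (413,274). The aluminium one is meant: it is beyond the unit, has a black face, and the bottle stands past its left end. I'll confirm this in a crop.

```bash
cat > h.py <<'E'
import numpy as np, cv2
from plant import ctrl
def cal(n):
    c=ctrl.get_calibration(n); f=200/np.tan(np.radians(c["vertical_fov"])/2)
    return c,np.array([[f,0,c["cx"]],[0,f,c["cy"]],[0,0,1]]),np.array([c["k1"],0,0,0.])
def cast(n,uv,z):
    c,K,d=cal(n); p=cv2.undistortPoints(np.array(uv,float).reshape(-1,1,2),K,d)[:,0]
    r=np.c_[p[:,0],-p[:,1],-np.ones(len(p))]@np.array(c["attitude"]).T
    o=np.array(c["position"]); return o+r*((z-o[2])/r[:,2])[:,None]
def proj(n,P):
    c,K,d=cal(n); q=(np.atleast_2d(P)-c["position"])@np.array(c["attitude"])
    return cv2.projectPoints((q*[1,-1,-1]).reshape(-1,1,3),np.zeros(3),np.zeros(3),K,d)[0][:,0]
def frame(n,name=None):
    f=ctrl.grab_frame(n)
    if name: cv2.imwrite(f"pics/{name}.png",f[:,:,::-1])
    return f
E
python3 - <<'E'
from h import *
f=cv2.imread("pics/top0.png")[130:275,225:365]
cv2.imwrite("pics/crop0.png",cv2.resize(f,None,fx=4,fy=4,interpolation=cv2.INTER_CUBIC))
f=cv2.imread("pics/side0.png")[125:260,225:410]
cv2.imwrite("pics/crop1.png",cv2.resize(f,None,fx=4,fy=4,interpolation=cv2.INTER_CUBIC))
E
```

```text
(no output)
```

View pics/crop0.png

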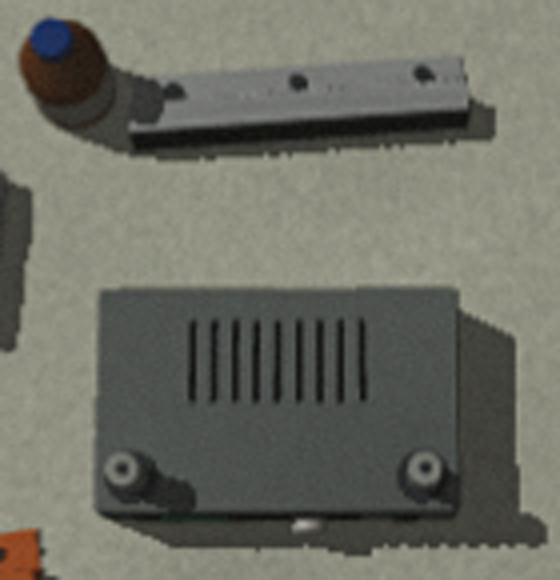

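View pics/crop1.png

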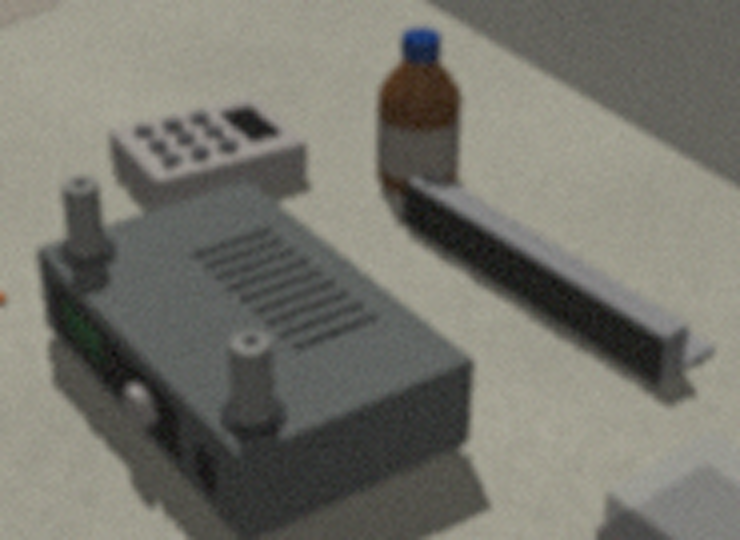

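The crop confirms it. The aluminium rail has a black near face, with top near-edge ends at crop px (131,134) and (468,110). The post tops are at crop px (124,467) and (426,467), and the case top corners are clear. Next I'll cast these to positions.

```bash
python3 - <<'E'
from h import *
np.set_printoptions(precision=4,suppress=True)
T=lambda p:(np.array(p)+.5)/4-.5+[225,130]
S=lambda p:(np.array(p)+.5)/4-.5+[225,125]
def rep(n,uv,z,name):
    P=cast(n,uv,z); print(name,n,P[:,:2].tolist() and P[:,:2].round(4).tolist(),"len",np.linalg.norm(P[1]-P[0]).round(4),"yaw",np.degrees(np.arctan2(-(P[0]-P[1])[0],(P[0]-P[1])[1])).round(2),"mid",(P[0]+P[1])[:2]/2)
rep("top",T([(131,134),(468,110)]),.034,"rail")
rep("side",S([(410,182),(663,338)]),.034,"rail")
rep("top",T([(124,467),(426,467)]),.114,"posts")
rep("side",S([(80,184),(250,342)]),.114,"posts")
rep("top",T([(100,290),(457,290)]),.066,"far")
rep("top",T([(95,513),(457,515)]),.066,"near")
print(cast("top",[(395,192)],.054),cast("top",[(209,192)],.034),cast("top",[(241,140)],.115))
E
```

```text
rail top [[0.713, 0.1831], [0.7358, -0.0531]] len 0.2373 yaw 5.51 mid [0.7244 0.065 ]
rail side [[0.713, 0.1794], [0.7348, -0.0544]] len 0.2348 yaw 5.32 mid [0.7239 0.0625]
posts top [[0.4697, 0.1656], [0.4739, -0.0235]] len 0.1892 yaw 1.27 mid [0.4718 0.0711]
posts side [[0.4677, 0.1651], [0.4726, -0.0242]] len 0.1894 yaw 1.48 mid [0.4702 0.0705]
far top [[0.5935, 0.1939], [0.5987, -0.0446]] len 0.2386 yaw 1.24 mid [0.5961 0.0747]
near top [[0.4448, 0.1895], [0.4488, -0.046]] len 0.2355 yaw 0.96 mid [0.4468 0.0718]
[[ 0.6329 -0.1982  0.054 ]] [[0.6268 0.3136 0.034 ]] [[0.7508 0.2188 0.115 ]]
```

Both views agree to about 3 mm, and the lengths match (rail 237, post spacing 189, case 238). Next I'll write a quasi-static walking planner, which also uses the held post position as feedback, and check IK.

```bash
cat > plan.py <<'E'
import numpy as np
from scipy.optimize import minimize
RY=np.radians(5.4); RAIL=np.array([.7242,.064])
rot=lambda a:np.array([[np.cos(a),-np.sin(a)],[np.sin(a),np.cos(a)]])
HOME=np.r_[RAIL-rot(RY)@[.075,0],RY]
FEET=np.array([[x,y] for x in(-.055,.055) for y in(-.1,.1)])
POST={"L":np.array([-.052,.095]),"R":np.array([-.052,-.095])}
G=np.linspace(-11,11,111)            # rad per m of post travel
def post(p,s): return p[:2]+rot(p[2])@POST[s]
def pose(l,r):                       # unit pose from both post places
    d=l-r; a=np.arctan2(-d[0],d[1]); return np.r_[(l+r)/2+rot(a)@[.052,0],a]
def swing(p,s,d,h=.003):             # least-friction-work motion of the unit with its post drawn by d
    n=max(1,int(np.ceil(np.hypot(*d)/h))); st=np.array(d)/n; u=st/max(np.hypot(*st),1e-9)
    for _ in range(n):
        r=(FEET-POST[s])@rot(p[2]).T
        D=np.hypot(u[0]-G[:,None]*r[:,1],u[1]+G[:,None]*r[:,0]).sum(1)
        i=np.clip(D.argmin(),1,len(G)-2); a,b,c=D[i-1:i+2]
        w=(G[i]+(G[1]-G[0])*.5*(a-c)/(a-2*b+c+1e-12))*np.hypot(*st)
        q=post(p,s)+st; p=np.r_[q-rot(p[2]+w)@POST[s],p[2]+w]
    return p
def plan(p,seq,goal=HOME,lim=14):
    def run(x):
        q=p; out=[]
        for s,d in zip(seq,x.reshape(-1,2)): q=swing(q,s,d/100); out.append(q)
        return out
    def cost(x):
        o=run(x); e=(o[-1]-goal)*[1000,1000,500]
        y=np.degrees([q[2]-RY for q in o]); d=x.reshape(-1,2)
        far=max(0,*[1000*(far_x(q)) for q in o[:-1]],0) if len(o)>1 else 0
        return (e**2).sum()+5*(np.maximum(abs(y)-lim,0)**2).sum()+.3*(d[:,1]**2).sum()+(np.maximum(1-d[:,0],0)**2).sum()*3+far**2
    x0=np.tile([250/len(seq)/10,-.3],len(seq))
    r=minimize(cost,x0,method="Powell",options=dict(maxfev=6000,xtol=1e-3,ftol=1e-4))
    return r.x.reshape(-1,2)/100,run(r.x),r.fun
def far_x(q): # how far a far corner passes (3 mm short of) the rail
    c=q[:2]+(rot(q[2])@np.array([[.075,.075],[.12,-.12]])).T
    return max((c-RAIL)@rot(RY)[:,0])+.003
E
cat > t.py <<'E'
import sys
from plan import *; from h import ctrl
np.set_printoptions(precision=4,suppress=True)
p=pose(np.array([.4690,.1655]),np.array([.4733,-.0238])); print(p,HOME)
for seq in("LRLR","LRLRL","LRLRLR"):
    d,o,f=plan(p,seq); print(seq,f.round(2)); print((d*1000).round(1).tolist(),[np.degrees(q[2]-RY).round(1) for q in o],o[-1])
for R in([[0,1,0],[1,0,0],[0,0,-1]],[[0,-1,0],[-1,0,0],[0,0,-1]]):
    for P in([.469,.166,.084],[.473,-.024,.084],[.6,.15,.16],[.62,-.05,.084]):
        print(ctrl.inverse_kinematics(P,np.array(R,float)))
E
time python3 t.py
```

```text
[0.5231 0.072  0.0227] [0.6495 0.0569 0.0942]
LRLR 0.61
[[32.6, -13.7], [63.4, -0.8], [75.5, -3.2], [51.4, -0.2]] [np.float64(-11.3), np.float64(5.9), np.float64(-14.0), np.float64(0.0)] [0.6495 0.0569 0.0943]
LRLRL 0.01
[[10.0, -1.1], [60.8, -1.1], [42.3, -0.7], [50.9, -1.0], [52.0, -0.5]] [np.float64(-6.7), np.float64(9.5), np.float64(-0.9), np.float64(12.4), np.float64(0.0)] [0.6495 0.0569 0.0942]
LRLRLR 0.47
[[33.6, -4.0], [36.4, -4.6], [36.8, -3.4], [36.1, -1.8], [37.3, -1.2], [51.3, -8.9]] [np.float64(-13.3), np.float64(-3.3), np.float64(-13.5), np.float64(-3.5), np.float64(-13.8), np.float64(0.0)] [0.6494 0.0569 0.0943]
[-0.7394  0.1947  0.3375  1.9766 -0.0771  0.9825 -0.365 ]
[-0.5945  0.1514  0.5919  2.045  -0.102   0.9731  0.0496]
[-0.6498  0.3785  0.4205  1.5916 -0.1622  1.2062 -0.1977]
[-0.4251  0.4886  0.5599  1.6591 -0.2871  1.0769  0.2195]
[ 0.6132  0.4842 -1.2319  1.9132  0.5118  1.112   2.3192]
None
[ 0.5341  0.6993 -1.2462  1.5249  0.6676  1.4     2.386 ]
[-0.8498  0.89    1.3111  1.6785 -0.8932  1.3016 -2.5007]
real	0m42.553s
user	0m42.862s
sys	0m0.075s
```

```bash
cat > act.py <<'E'
import json,sys
from plan import *; from h import *
np.set_printoptions(precision=4,suppress=True)
R=np.array([[0,1,0],[1,0,0],[0,0,-1.]]); ZG,ZU=.084,.150
def load(): d=json.load(open("st.json")); return np.array(d["L"]),np.array(d["R"])
def save(l,r): json.dump({"L":list(l),"R":list(r)},open("st.json","w"))
def grip(s,force=45):
    """take post s; set its place from the hold (closing line) and the 190 mm post spacing"""
    P=dict(zip("LR",load())); c=P[s]
    ctrl.move_to([*c,ZU],R); ctrl.move_linear([*c,ZG],feed=.12)
    ctrl.set_gripper(.0,grip_force=force); o=ctrl.observe(); e=o["ee_pos"]
    other=P["R" if s=="L" else "L"]
    dy=np.sqrt(.19**2-(e[0]-other[0])**2)*(1 if s=="L" else -1)
    print("grip",s,"exp",c,"ee",e,"y by spacing",(other[1]+dy).round(4),"w",o["gripper_width"],"F",o["force"],"t",o["time"])
    return P
def release(s):
    ctrl.set_gripper(.060); e=ctrl.observe()["ee_pos"]; ctrl.move_linear([e[0],e[1],ZU],feed=.2)
E
python3 - <<'E'
from act import *
p=pose(np.array([.4690,.1655]),np.array([.4733,-.0238])); save(post(p,"L"),post(p,"R"))
ctrl.set_gripper(.060); P=grip("L")
p=pose(*load()); e=ctrl.observe()["ee_pos"]; d=np.array([.034,-.007])
ctrl.move_linear([e[0]+d[0],e[1]+d[1],ZG],feed=.06)
o=ctrl.observe(); print(o["ee_pos"],o["force"],o["gripper_width"],o["time"])
q=swing(p,"L",o["ee_pos"][:2]-post(p,"L")); release("L")
save(post(q,"L"),post(q,"R")); print(q,np.degrees(q[2]-RY),load(),ctrl.observe()["time"])
frame("top","top1");frame("side","side1")
a=[cv2.imread(f"pics/{n}1.png")[100:300,180:420] for n in("top","side")]
cv2.imwrite("pics/c1.png",cv2.resize(np.hstack(a),(800,333),interpolation=cv2.INTER_CUBIC))
E
```

```text
grip L exp [0.469  0.1658] ee [0.4683 0.1658 0.084 ] y by spacing 0.1658 w 0.02111637988572992 F [-5.0102 -0.2604  5.3447] t 4.0083
[0.5003 0.1619 0.084 ] [-11.477    8.5461   7.3453] 0.021180169187186744 4.725
[ 0.5399  0.0612 -0.1263] -12.636920832925329 (array([0.5003, 0.1619]), array([ 0.4763, -0.0265])) 6.1333
```

View pics/c1.png

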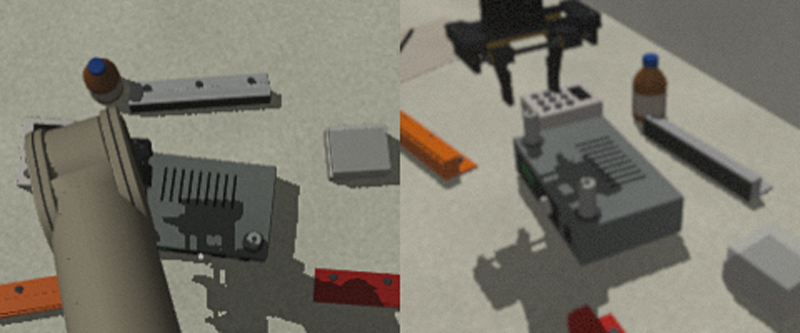

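The view shows the left post released cleanly and the unit slewed clockwise. In the side image, the post tops are at crop (530,112) and (588,183).

```bash
python3 - <<'E'
from act import *
uv=[((x-400)/1.6667+180,y/1.6667+100) for x,y in((530,112),(588,183))]
P=cast("side",uv,.114)[:,:2]; print(P,np.linalg.norm(P[0]-P[1]),np.degrees(pose(*P)[2]-RY),load())
l,r=load()
d,o,f=plan(pose(l,r),"RLR"); print(f,d*1000,[np.degrees(q[2]-RY) for q in o])
d,o,f=plan(pose(l,r),"RLRLR"); print(f,d*1000,[np.degrees(q[2]-RY) for q in o])
E
```

```text
[[ 0.501   0.1633]
 [ 0.4827 -0.0293]] 0.19350105489681244 -10.84406997620393 (array([0.5003, 0.1619]), array([ 0.4763, -0.0265]))
1.129428967414651 [[ 63.4077 -15.3826]
 [ 70.8506  -8.3214]
 [ 56.3556   8.2845]] [np.float64(4.239162362947014), np.float64(-14.020253017786178), np.float64(0.001913798795013618)]
0.36151691023799715 [[38.6694 -2.761 ]
 [36.4153 -2.1149]
 [32.9735 -2.5105]
 [40.325  -2.9308]
 [51.9642 -8.5556]] [np.float64(-1.9432099220616263), np.float64(-12.003517904538832), np.float64(-2.864711837591301), np.float64(-14.007617464354567), np.float64(0.0045460985770494865)]
```

```bash
cat >> act.py <<'E'
def step(s,d,feed=.06,stop=None):
    P=grip(s); o="R" if s=="L" else "L"; e=ctrl.observe()["ee_pos"][:2]
    y=P[o][1]+np.sqrt(.19**2-(e[0]-P[o][0])**2)*(1 if s=="L" else -1)
    P[s]=np.array([e[0],y]); p=pose(P["L"],P["R"]); d=np.array(d)
    n=1 if stop is None else int(np.ceil(np.hypot(*d)/.0015)); off=P[s]-e; f0=None
    for k in range(1,n+1):
        ctrl.move_linear([*(e+d*k/n),ZG],feed=feed); S=ctrl.observe(); fx=-S["force"][0]
        if stop is not None:
            f0=fx if k==3 else f0 if f0 is None else min(f0,fx)
            if f0 is not None and fx>f0+stop: print("contact at",k,"of",n,fx,f0); break
    S=ctrl.observe(); q=swing(p,s,S["ee_pos"][:2]+off-P[s]); print("end",S["ee_pos"],"F",S["force"],"w",S["gripper_width"])
    release(s); save(post(q,"L"),post(q,"R"))
    print("before",p,np.degrees(p[2]-RY),"after",q,"slew",np.degrees(q[2]-RY),"err rail frame mm",1000*rot(-RY)@(q-HOME)[:2],"t",ctrl.observe()["time"])
    return q
E
python3 - <<'E'
from act import *
q=step("R",[.054,-.008])
d,o,f=plan(q,"LR"); print(f,d*1000,[np.degrees(q[2]-RY) for q in o])
d,o,f=plan(q,"LRLR"); print(f,d*1000,[np.degrees(q[2]-RY) for q in o])
frame("side","side2");frame("top","top2")
a=[cv2.imread(f"pics/{n}2.png")[100:300,180:420] for n in("top","side")]
cv2.imwrite("pics/c2.png",cv2.resize(np.hstack(a),(800,333),interpolation=cv2.INTER_CUBIC))
E
```

```text
grip R exp [ 0.4763 -0.0265] ee [ 0.4777 -0.0264  0.0844] y by spacing -0.0267 w 0.020649384688704368 F [ 5.8044  0.2636 -3.1491] t 8.4583
end [ 0.5262 -0.0361  0.084 ] F [-31.6704  -2.3126  33.3361] w 0.021066399116535007
before [ 0.5406  0.0614 -0.1193] -12.235191417492869 after [0.5678 0.0636 0.1062] slew 0.6874509339739633 err rail frame mm [-80.7551  14.3269] t 10.95
2.7852904621110106 [[ 66.545  -24.6879]
 [ 62.7333  17.4376]] [np.float64(-14.081993664481361), np.float64(0.001855483755992741)]
0.9480681043145458 [[37.3436 -0.3996]
 [32.5759 -0.4322]
 [37.492   1.3795]
 [40.9411 -6.4347]] [np.float64(-9.615917099903207), np.float64(-0.5615459804066708), np.float64(-10.90702151458261), np.float64(0.016520629432003137)]
```

View pics/c2.png

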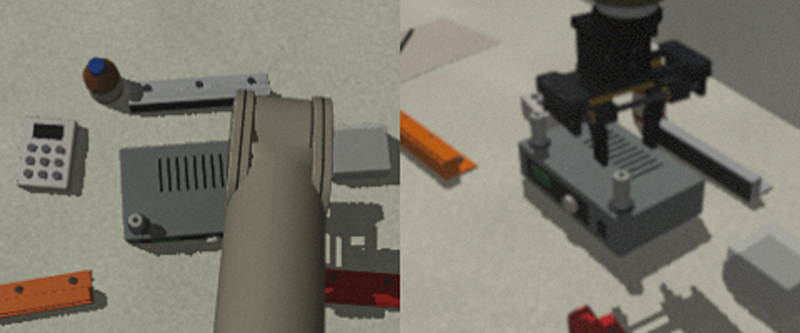

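The side view shows the post tops at crop (535,97) and (621,172), with the unit nearly square and about 80 mm from home. The hold picked up a vertical load of 33 N, so I'll let the arm settle before gripping and null the vertical force during swings.

```bash
python3 - <<'E'
s=open("act.py").read()
s=s.replace("    ctrl.set_gripper(.0,","    ctrl.pause(.25); ctrl.set_gripper(.0,")
s=s.replace("n=1 if stop is None else int(np.ceil(np.hypot(*d)/.0015))","n=int(np.ceil(np.hypot(*d)/(.010 if stop is None else .0015))); z=ZG; fz=[]")
s=s.replace("ctrl.move_linear([*(e+d*k/n),ZG],feed=feed); S=ctrl.observe();","z=np.clip(z+.3*ctrl.observe()['force'][2]/90e3,ZG-.001,ZG+.001); ctrl.move_linear([*(e+d*k/n),z],feed=feed); S=ctrl.observe(); fz.append(int(S['force'][2]));")
s=s.replace('print("end",','print("fz",fz,"end",')
open("act.py","w").write(s)
E
python3 - <<'E'
from act import *
uv=[((x-400)/1.6667+180,y/1.6667+100) for x,y in((535,97),(621,172))]
P=cast("side",uv,.114)[:,:2]; print(P,np.linalg.norm(P[0]-P[1]),np.degrees(pose(*P)[2]-RY),load())
q=step("L",[.042,-.006])
d,o,f=plan(q,"RLR"); print(f,d*1000,[np.degrees(q[2]-RY) for q in o])
E
```

```text
[[ 0.5272  0.2   ]
 [ 0.5287 -0.031 ]] 0.23098123936085552 -5.040663919857652 (array([0.506 , 0.1526]), array([ 0.5262, -0.0364]))
grip L exp [0.506  0.1526] ee [0.5063 0.1525 0.084 ] y by spacing 0.1526 w 0.020976181871647424 F [ 2.943  -0.1141 -2.0129] t 13.525
fz [14, 10, 7, 7, 6] end [0.5459 0.1502 0.084 ] F [-10.6995  10.0683   6.3819] w 0.021160797778427016
before [0.568  0.0635 0.1046] 0.5924601344233922 after [ 0.5899  0.0513 -0.0824] slew -10.121336521483556 err rail frame mm [-59.877   -0.0463] t 16.4
1.717420546907762 [[39.4557  1.129 ]
 [34.5616  1.1229]
 [33.3715 -4.9882]] [np.float64(0.7730962032640163), np.float64(-8.830675073445956), np.float64(0.023342851394724355)]
```

```bash
python3 - <<'E'
from act import *
q=step("R",[.041,-.002])
for s in("LR","LRL"):
    d,o,f=plan(q,s); print(f,d*1000,[np.degrees(q[2]-RY) for q in o])
f=frame("side","side3");frame("top","top3")
a=[cv2.imread(f"pics/{n}3.png")[100:300,180:420] for n in("top","side")]
cv2.imwrite("pics/c3.png",cv2.resize(np.hstack(a),(800,333),interpolation=cv2.INTER_CUBIC))
E
```

```text
grip R exp [ 0.5303 -0.0391] ee [ 0.5315 -0.0389  0.0842] y by spacing -0.0392 w 0.02155048362296926 F [ 5.9983  1.671  -4.9491] t 18.875
fz [25, 21, 19, 17, 15] end [ 0.5694 -0.0434  0.0841] F [-16.638   -5.7409  15.1201] w 0.021232155530180857
before [ 0.5906  0.0515 -0.076 ] -9.751974586585648 after [0.6115 0.056  0.1008] slew 0.3738792177572426 err rail frame mm [-37.9149   2.647 ] t 21.7167
0.12592064970697073 [[33.7616 -3.4572]
 [32.5514  5.382 ]] [np.float64(-8.38348405063273), np.float64(0.0006601856882971566)]
3.984120407890724 [[  4.7588  23.041 ]
 [ 28.4461   3.1497]
 [ 31.769  -22.5357]] [np.float64(-4.152325788942948), np.float64(3.823977684345906), np.float64(-0.003184299256957255)]
```

View pics/c3.png

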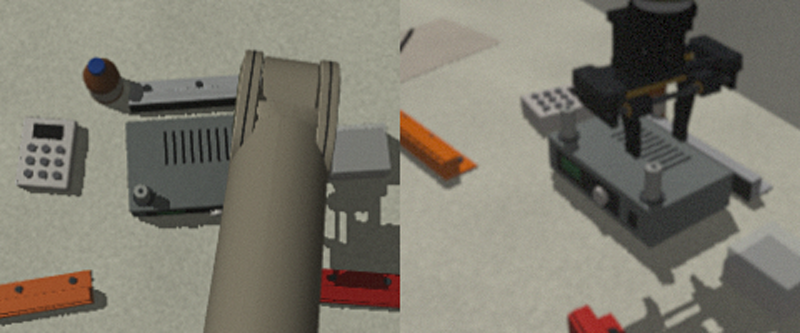

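The view shows the left post top at top-crop (140,188), the unit square to the rail and about 38 mm short, and the bystanders untouched.

```bash
python3 - <<'E'
from act import *
q=step("L",[.031,-.002]); print("far gap mm",-1000*far_x(q)+3)
q=step("R",[.029,.001]); print("far gap mm",-1000*far_x(q)+3)
o=ctrl.observe()["ee_pos"]; ctrl.move_linear([o[0]-.12,o[1]-.10,.24],feed=.3)
frame("side","side4");frame("top","top4"); print(ctrl.observe()["time"])
d,o,f=plan(q,"LR"); print(f,d*1000,[np.degrees(q[2]-RY) for q in o])
a=cv2.imread("pics/top4.png")[120:260,220:370]
cv2.imwrite("pics/c4.png",cv2.resize(a,None,fx=4,fy=4,interpolation=cv2.INTER_CUBIC))
E
```

```text
grip L exp [0.5502 0.1453] ee [0.5509 0.1452 0.0841] y by spacing 0.1454 w 0.021313563852315445 F [ 4.9344  0.2029 -3.14  ] t 24.2917
fz [14, 13, 11, 9] end [0.5788 0.1468 0.084 ] F [-14.0081   7.9613   9.1838] w 0.021094459646349723
before [0.6119 0.0559 0.0975] 0.18636764982046616 after [ 0.6271  0.05   -0.0382] slew -7.589379377301198 err rail frame mm [-22.9828  -4.774 ] t 26.8417
far gap mm 7.791087691424106
grip R exp [ 0.5715 -0.0429] ee [ 0.5726 -0.0427  0.0842] y by spacing -0.043 w 0.02097452794577148 F [ 6.3355 -0.1556 -2.9003] t 29.3167
fz [17, 15, 13] end [ 0.5988 -0.0446  0.084 ] F [-15.3767  -6.5001  13.4114] w 0.020665047934734383
before [ 0.6276  0.0503 -0.0326] -7.265360769009466 after [0.642  0.0544 0.0904] slew -0.21946335533331468 err rail frame mm [-7.7519 -1.7791] t 31.675
far gap mm 7.292766395900578
32.525
1.6524758574645544 [[ 4.5752 -2.8766]
 [ 5.6255  5.4494]] [np.float64(-0.907572196490916), np.float64(0.005746015725285145)]
```

View pics/c4.png

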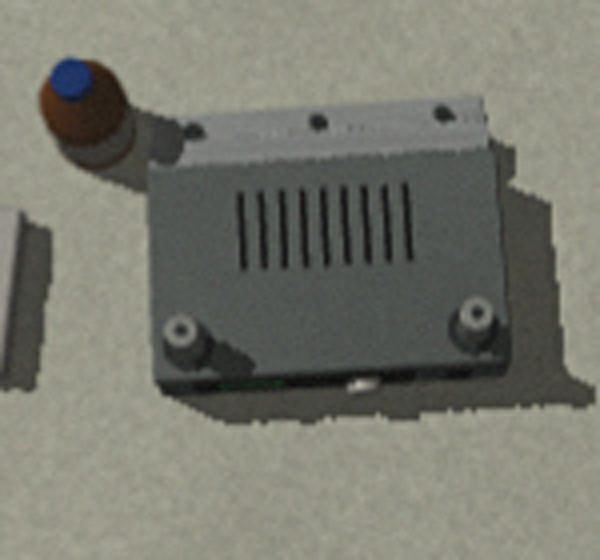

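The arm is clear. The post tops are at crop (180,330) and (475,312), and the far top corners at (150,168) and (500,151). The unit is nearly parallel to the rail.

```bash
python3 - <<'E'
from act import *
T=lambda p:(np.array(p)+.5)/4-.5+[220,120]
P=cast("top",T([(180,330),(475,312)]),.114)[:,:2]; q=pose(*P)
print(P,"spacing",np.linalg.norm(P[0]-P[1]),q,np.degrees(q[2]-RY),1000*rot(-RY)@(q-HOME)[:2],load())
C=cast("top",T([(150,168),(500,151)]),.066)[:,:2]; print("corners rail frame",1000*(C-RAIL)@rot(RY))
# rail yaw by its holes
T0=lambda p:(np.array(p)+.5)/4-.5+[225,130]
H=cast("top",T0([(175,91),(425,73)]),.034)[:,:2]; print("holes",H,np.degrees(np.arctan2(-(H[0]-H[1])[0],(H[0]-H[1])[1])),1000*(H-RAIL)@rot(RY))
E
```

```text
[[ 0.5837  0.1481]
 [ 0.5997 -0.0405]] spacing 0.1892513755630452 [0.6435 0.0582 0.0842] -0.5760231418223272 [-5.8777  1.7769] (array([0.5816, 0.1444]), array([ 0.5988, -0.0449]))
corners rail frame [[  -6.0477  116.6591]
 [ -11.2495 -122.8418]]
holes [[ 0.7454  0.1537]
 [ 0.7626 -0.0225]] 5.580866549386656 [[ 29.5688  87.2654]
 [ 30.1276 -89.7556]]
```

All the estimates agree: a gap of about 6–8 mm, slew about −0.4°, and lateral error within 2–3 mm of zero. I'll close the gap with small, force-monitored swings.

```bash
python3 - <<'E'
s=open("act.py").read()
a=s.index("            f0=fx if k==3"); b=s.index("    S=ctrl.observe(); q=swing")
s=s[:a]+'''            ff.append(fx)
            if fx>28 or (k>=4 and fx>min(ff[2:])+stop): print("contact at",k,"of",n); break
'''+s[b:]
s=s.replace("fz=[]","fz=[]; ff=[]").replace('print("fz",fz,','print("fz",fz,"fx",np.round(ff,1),')
open("act.py","w").write(s)
E
python3 - <<'E'
from act import *
q=step("R",[.006,.0005],feed=.04,stop=8)
q=step("L",[.016,.0008],feed=.04,stop=8)
E
```

```text
grip R exp [ 0.5988 -0.0449] ee [ 0.5986 -0.0449  0.084 ] y by spacing -0.0449 w 0.020876636329250336 F [-1.2108  0.4594  0.8174] t 34.9667
fz [6, 11, 14, 15, 14] fx [ 8.2 14.1 18.7 20.2 19.5] end [ 0.6011 -0.0453  0.0838] F [-19.4669  -1.6187  14.971 ] w 0.020996151029733498
before [0.6419 0.0544 0.0895] -0.2738905098846068 after [0.6433 0.0545 0.1008] slew 0.3748569114748491 err rail frame mm [-6.4767 -1.85  ] t 37.625
grip L exp [0.582  0.1438] ee [0.5827 0.1437 0.0841] y by spacing 0.1438 w 0.021035500220393424 F [ 6.0623  0.4659 -3.8798] t 40.1083
contact at 7 of 11
fz [5, 11, 17, 17, 17, 20, 26] fx [ 5.6 13.1 20.2 21.2 21.2 26.5 33.5] end [0.5863 0.1447 0.0838] F [-33.5275  -1.2115  26.5626] w 0.02110927003106087
before [0.6436 0.0543 0.0971] 0.1613427271524589 after [0.6457 0.0543 0.08  ] slew -0.8141503737888387 err rail frame mm [-4.0602 -2.2777] t 43.2583
```

```bash
python3 - <<'E'
from act import *
q=step("R",[.014,.0008],feed=.04,stop=8)
o=ctrl.observe()["ee_pos"]; ctrl.move_linear([o[0]-.12,o[1]-.10,.24],feed=.35)
frame("side","side5");frame("top","top5"); print(ctrl.observe()["time"])
a=[cv2.imread("pics/top5.png")[130:230,240:370],cv2.imread("pics/side5.png")[130:230,290:420]]
cv2.imwrite("pics/c5.png",cv2.resize(np.hstack(a),None,fx=3,fy=5,interpolation=cv2.INTER_CUBIC))
E
```

```text
grip R exp [ 0.6015 -0.0446] ee [ 0.6011 -0.0446  0.084 ] y by spacing -0.0446 w 0.020877288678739503 F [-2.6201 -0.6761  2.1864] t 45.7417
contact at 6 of 10
fz [7, 12, 16, 15, 18, 22] fx [ 9.1 16.  19.4 19.1 22.8 29.4] end [ 0.6043 -0.0451  0.0838] F [-29.3633  -0.5985  22.3764] w 0.021244116144574145
before [0.6455 0.0542 0.0783] -0.9135299119435683 after [0.6473 0.0543 0.0925] slew -0.09830630387675209 err rail frame mm [-2.5095 -2.4078] t 48.6417
49.4083
```

View pics/c5.png

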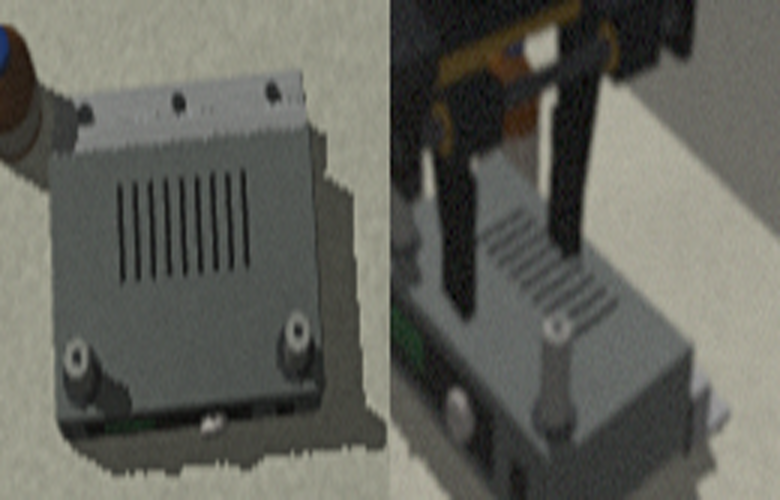

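```bash
python3 - <<'E'
from act import *
T=lambda p:(np.array(p)+.5)/[3,5]-.5+[240,130]
P=cast("top",T([(77,357),(297,330)]),.114)[:,:2]; q=pose(*P)
print(q,np.degrees(q[2]-RY),1000*rot(-RY)@(q-HOME)[:2])
C=cast("top",T([(50,155),(307,122)]),.066)[:,:2]; print("corners",1000*(C-RAIL)@rot(RY))
N=cast("top",T([(58,418),(320,380)]),.066)[:,:2]; print("near",1000*(N-RAIL)@rot(RY))
H=cast("top",T([(86,114),(274,91)]),.034)[:,:2]; print("holes",1000*(H-RAIL)@rot(RY))
P=cast("side",[(290+(558-390)/3,130+328/5)],.114)[:,:2]; print("side R post",P,load()[1])
E
```

```text
[0.6476 0.0576 0.0971] 0.1662333871828001 [-1.8331  0.8706]
corners [[  -2.9488  118.7006]
 [  -1.0458 -116.525 ]]
near [[-149.8632  117.9398]
 [-146.1156 -115.3446]]
holes [[ 29.5032  87.3864]
 [ 30.3262 -90.127 ]]
side R post [[ 0.6038 -0.0452]] [ 0.6043 -0.0451]
```

The unit measures flush to about 0.2° and centred within about 2 mm. I'll make one last gentle seating push on the left, where up to 1 mm may have crept back, then hand in.

```bash
python3 - <<'E'
from act import *
q=step("L",[.0055,.0004],feed=.05,stop=5)
frame("top","top6"); print(ctrl.observe()["force"],ctrl.observe()["time"]); print(ctrl.job_done())
E
```

```text
grip L exp [0.5867 0.1441] ee [0.5862 0.1441 0.0839] y by spacing 0.144 w 0.02106174268875359 F [-4.8459 -0.8592  2.9142] t 52.3167
contact at 4 of 4
fz [7, 13, 17, 22] fx [ 9.7 15.4 22.4 29.2] end [0.5865 0.1441 0.0837] F [-29.1915  -3.2287  22.667 ] w 0.02129993093038874
before [0.647  0.0544 0.0953] 0.0608577984939583 after [0.6472 0.0543 0.0936] slew -0.03581049264584168 err rail frame mm [-2.5718 -2.3874] t 54.725
[ 0.3669 -0.1251 -0.9918] 54.775
the job is handed in; nothing more can be done
None
```

The job is handed in at 54.8 s: I walked the unit to the aluminium rail by its two posts in turn, and it rests against it, square to within about 0.2° and in line with the rail's ends to about 2 mm; the largest planned slew was about 13°, and the other items looked undisturbed in the pictures I checked.

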